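Hang the module carrier level on the storage peg

ROBOT

A 7-joint arm with a two-finger parallel gripper is mounted at the origin on the work surface. World frame = base frame: x ahead of the robot, y to its left, z up, the work surface at z = 0. Lengths are in m, angles in rad, forces in N, time in s.
With the tool pointing down it reaches from about 0.35 to 0.9 m from the base axis. Payload 8.1 kg.
Tool frame: the origin (TCP) lies on the centre line of the jaws, within the pads' length; the fingertips stand 25 mm ahead of it and the grasp point (between the pads) lies 6 mm ahead of it (env.tip_extent is the distance from the TCP to the fingertips, in m); z points along the fingers, y is the direction in which the jaws open and shut (so a half turn about z gives the same grasp; the last joint's range is limited). The gripper opens to 92 mm and grips with 3 to 60 N. Pads are 19 mm wide; open, the fingers measure 130 mm over their backs; the gripper's body (75 mm by 190 mm) begins 47 mm behind the grasp point.
Start: joints at [-1.329, 0.434, 0.025, 1.573, -0.012, 1.134, -0.075], TCP at [0.211, 0.588, 0.229] pointing down, gripper open.
Joint ranges: [-2.62, 2.62], [-0.44, 2.09], [-1.27, 1.32], [0.08, 2.57], [-1.32, 4.46], [0.12, 2], [-2.74, 2.74]. Speed limits (rad/s): [2.22, 2.22, 3.01, 3.01, 3.14, 3.14, 3.14].

INTERFACE

Orientations are given as a unit quaternion [x, y, z, w].
In Python, from plant import env, imaging gives the robot as it stands.
- The arm moves only by the shell command python3 -m handwheel 'ROWS' [FORCE]. ROWS is JSON, a list of rows, each a list of 3 entries, a list of its own where there are three numbers: the shift along the tool's x, y, z in units of 25 mm (1.0 is 25 mm), then the turn, a rotation vector about the tool's x, y, z in units of 6 degrees (1.0 is 6 degrees), then the closure in counts, from 0 (fully open) to 255 (shut). A call has 1 to 5 rows; each row is the pose to reach, as a shift and turn from the pose measured when the call began, along the tool's axes at that moment; what a row does not reach only later rows make up. A row lasts 1/12 s, in which the tool goes at most 41.7 mm and 7.16 degrees, less where a joint would pass 70% of its speed; a pose out of reach is approached as far as the arm can. A call with a gripper value outside its range is refused whole. The fingers move at their own pace and stop on an object; FORCE is the grip in N (left out, the last holds). Time passes only in rows, so rows that repeat a pose let the fingers close. It gives the time, the measured TCP pose, the force and the opening at its end, in the units of the state.
- env.observe(): the state, without advancing time (a new reading comes with each control period).
- imaging.read_camera(name): name is "side" or "top" or "wrist"; returns a dict with "pixels" (480x640x3 uint8, red, green, blue), "depth" (480x640 float32, m along the optical axis (not along the pixel's ray), 0 where there is no reading), "fx", "fy", "cx", "cy" (pixels), "xyz" and "rotation" of the camera in the world. Camera axes: x right, y down, z forward; pixel columns grow to the right and rows downward; lengths in m; the calibration is good to about 2 mm. A picture is of the moment at which its call begins.
- env.job_done(): hands the job in, once; it reports no verdict.
The state is a dict: "t": time; "joints": joint angles; "dq": joint speeds; "effort": joint torques, N m; "tool_pos": TCP position; "orientation": TCP orientation; "contact_force": force on the tool from outside, world axes, zero at the start; "torque": the same for the moment, N m; "finger_gap": opening from 0.0 (shut) to 1.0 (fully open).
Only numpy, scipy, OpenCV 4.12 (cv2) and the standard library are available. Lean on these libraries where they do the work, as an engineer would, in place of code of your own. Each camera call takes 0.05 s, during which the arm holds its last target. There are 200 camera calls.

TASK

The aluminium carrier plate with the heavy power supply at one end has to be put away on the peg of the little stand. Put the peg through the one of its four holes by which the carrier will hang level, hang it up and let go, so that it hangs there freely, level and still.

Things in the scene. Friction and masses are not known exactly. Their poses are not given: they have to be found in the camera images.
- carrier_mid (a point): The loose carrier: upright aluminium plate, 200 x 6 mm, 100 mm high (50 to 150 mm above the underside), 0.29 kg, on two boxes it stands on. Point: mid length and thickness, 75 mm up. x: along the plate to the power supply, y: across it, z: up. Four 26 mm round through holes, 27 mm above the point, at x = -75, -25, 25, 75 mm. Grip the strip above them. Either face may face the post.
- supply_mid (a point): Centre of the power supply fixed to one end of the carrier: grey louvred box, 60 mm along the plate, 44 mm thick (19 mm proud of both faces), 80 mm high, evenly filled, 0.29 kg; at x = 65 mm, 35 mm below carrier_mid. Axes as carrier_mid. All the carrier's masses may be a quarter lighter or heavier together.
- terminal_mid (a point): Centre of the light terminal block fixed to the other end of the carrier: grey plastic box with a column of screws, 24 mm along the plate, 44 mm thick, 80 mm high, evenly filled, 0.04 kg; at x = -80 mm, 35 mm below carrier_mid. Axes as carrier_mid.
- peg_mid (a point): Peg of the fixed stand: round steel rod, 8 mm thick, on a post 20 mm square, 208 mm high, with a flat dark base 140 x 130 x 10 mm. Point: on the rod's axis, 190 mm above the table, 50 mm in front of the post's face; the free tip is 59 mm further out. -x points from the post outwards, z up. The rod rises 6 degrees to its tip, so what hangs on it stays on.
Not all that is in view belongs to the job. What is shaped like the part that bears peg_mid but brown is not meant.

How it is judged:
By the outcome, as a careful person would: the job done as asked, in the order asked, and still so for the second after the job is handed in, with the robot touching nothing.
It also fails if it takes over 48 s, if anything falls off the work surface, if the arm or the gripper's body presses on something with over 40 N, if the wrist force passes 120 N, or if a joint passes its speed limit or range.

## Working session

There is one attempt and no reset: what is moved stays moved. The work goes in short steps, Python scripts to look and compute and a shell command to move; the robot and the scene stay as the last step left them, time stands still between calls to the robot, and variables do not carry over. Pictures are saved under pics/ and viewed, about 8 in all and at most 12, crops included, and the job is handed in when it is done.

```bash
ls; mkdir -p pics; cat > h.py <<'E'
import numpy as np, cv2, sys
from plant import env, imaging
from scipy.spatial.transform import Rotation as R
def grab(n):
    c=imaging.read_camera(n); np.savez('pics/%s.npz'%n,**c); return c
def load(n): return dict(np.load('pics/%s.npz'%n))
def cloud(c):
    v,u=np.mgrid[:480,:640]; d=c['depth']
    p=np.stack([(u-c['cx'])/c['fx']*d,(v-c['cy'])/c['fy']*d,d],-1)
    return p@np.array(c['rotation']).T+np.array(c['xyz'])
E
python3 - <<'E'
from h import *
o=env.observe();print(o)
for n in('side','top'):
    c=grab(n);cv2.imwrite(f'pics/{n}0.png',c['pixels'][...,::-1]);print(n,c['xyz'],np.round(c['rotation'],3).tolist(),c['fx'],c['cx'],c['cy'])
E
```

```text
pics
{'t': 0.0, 'joints': array([-1.32857355,  0.43519963,  0.02497719,  1.57411413, -0.01158705,
        1.13400959, -0.07514063]), 'dq': array([ 0.00128048,  0.00135497,  0.00126413, -0.00163721,  0.00048069,
        0.00044858,  0.00037136]), 'effort': array([-3.40100005e-04, -6.67844868e+01,  9.84586626e-01, -3.14472020e+01,
       -6.06531976e-02,  4.27856587e-02,  1.66607160e-04]), 'tool_pos': array([0.21115377, 0.58769763, 0.22865295]), 'orientation': array([ 1.71612096e-01,  9.85164281e-01, -7.90818889e-04, -5.81743443e-05]), 'contact_force': array([-0.46294032, -0.67424185, -0.38517657]), 'torque': array([-0.00147027, -0.03899906, -0.04525505]), 'finger_gap': 1.0009233394581827}
side [ 0.26948677 -0.69727561  0.83324838] [0.918, -0.134, 0.046, -0.371] 438.9968033369019 318.1169320019671 242.130182915291
top [ 0.32037811 -0.03116464  1.21791145] [0.71, -0.701, 0.045, -0.047] 458.9861262302652 321.5820193214455 246.7142114494282
```

View pics/side0.png

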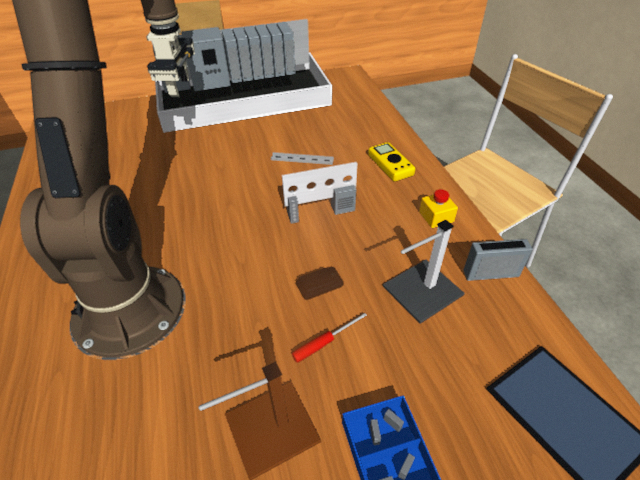

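View pics/top0.png

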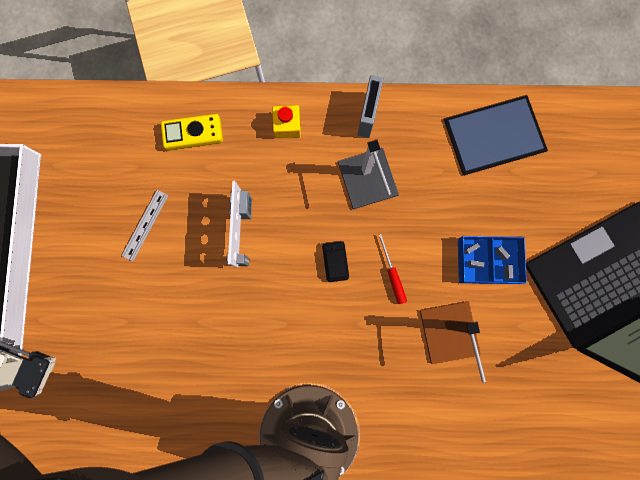

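The carrier is at side (320,185) and top (237,222), with the power supply at its far end, top (245,205). There are two stands. The dark one is at side (425,290), top (367,178), with a steel peg running from its post at top (374,147) to its tip at (391,193). The brown one at side (272,420), top (450,335) is the decoy, because it is brown. The centre of mass is (0.29·65 − 0.04·80)/0.62 ≈ +25 mm, so I need the x=+25 hole.

```bash
sed -i "s/p@np.array(c\['rotation'\]).T/p@R.from_quat(c['rotation']).as_matrix().T/" h.py
python3 - <<'E'
from h import *
c=load('top');P=cloud(c)
print('table',P[300,300],P[230,60])
def reg(n,u0,u1,v0,v1,z0,z1):
    q=P[v0:v1,u0:u1].reshape(-1,3);q=q[(q[:,2]>z0)&(q[:,2]<z1)]
    m=q.mean(0);w,v=np.linalg.eigh(np.cov(q[:,:2].T));d=v[:,1];s=(q[:,:2]-m[:2])@d
    print(n,len(q),m.round(4),d.round(3),s.min().round(4),s.max().round(4),'ends',(m[:2]+d*s.min()).round(4),(m[:2]+d*s.max()).round(4),q[:,2].min(),q[:,2].max());return q
reg('platetop',215,262,170,275,.14,.17)
reg('supply+term',215,270,170,275,.06,.09)
reg('posttop',355,410,130,215,.2,.225)
reg('peg',355,410,130,215,.17,.2)
reg('base',330,410,130,215,.004,.02)
im=c['pixels'][120:280,200:420,::-1]
cv2.imwrite('pics/crop1.png',cv2.resize(im,None,fx=3.6,fy=3.6,interpolation=cv2.INTER_CUBIC))
s=load('side');P=cloud(s)
reg('peg side',395,455,215,260,.17,.2)
reg('plate side',275,365,155,225,.135,.16)
E
```

```text
table [0.33786257 0.02794629 0.00182008] [ 0.51737764  0.67901338 -0.00250931]
platetop 276 [0.5186 0.1869 0.1483] [-1.     0.016] -0.1003 0.0989 ends [0.6188 0.1853] [0.4196 0.1885] 0.14000007038568119 0.15489762824825615
supply+term 524 [0.5302 0.1804 0.0782] [-1.     0.021] -0.0876 0.1117 ends [0.6178 0.1786] [0.4186 0.1827] 0.0600581435604568 0.0899653990886724
posttop 119 [ 0.6857 -0.1443  0.2053] [-0.953 -0.303] -0.0162 0.111 ends [ 0.7012 -0.1394] [ 0.5799 -0.178 ] 0.200713367766004 0.2098721099921732
peg 184 [ 0.6379 -0.159   0.1909] [-0.942 -0.337] -0.0631 0.0638 ends [ 0.6973 -0.1377] [ 0.5778 -0.1805] 0.17067711809163888 0.199228036636784
base 2108 [ 0.6655 -0.1469  0.0093] [-0.903 -0.43 ] -0.1585 0.1253 ends [ 0.8085 -0.0787] [ 0.5524 -0.2008] 0.004004828215742107 0.019888606301618372
peg side 289 [ 0.6535 -0.1597  0.19  ] [-0.965 -0.263] -0.0521 0.0776 ends [ 0.7038 -0.146 ] [ 0.5786 -0.1801] 0.1700973722905439 0.19991582264007535
plate side 449 [0.5203 0.1851 0.1439] [-1.     0.014] -0.1009 0.0989 ends [0.6213 0.1837] [0.4215 0.1865] 0.13519301921559068 0.15235930549512322
```

View pics/crop1.png

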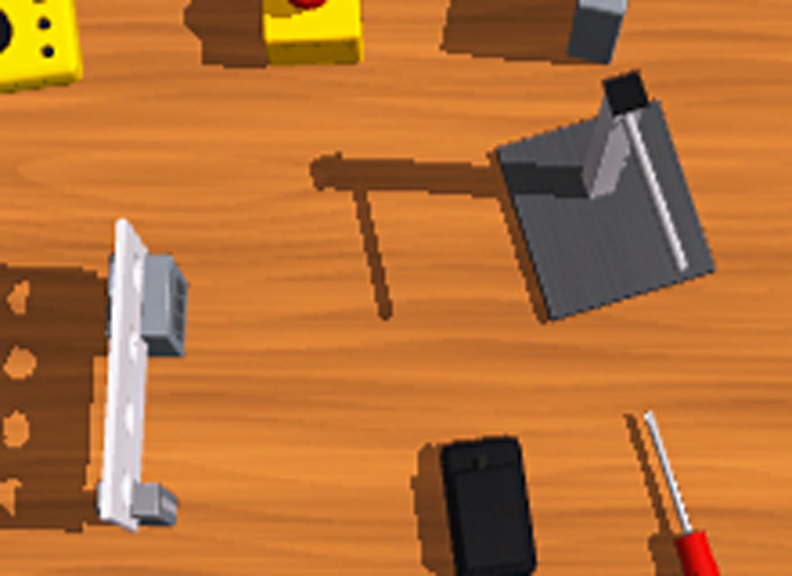

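The crop confirms both: the big louvred box is at the far (+x) end of the carrier, and the steel peg is on the dark stand. Next I'll plan the approach to the grasp.

```bash
cat > go.py <<'E'
# usage: go.py x y z az(deg of tool x): prints shift (25mm) and turn (6deg) in present tool axes
from h import *
x,y,z,az=map(float,sys.argv[1:5]); o=env.observe(); r=R.from_quat(o['orientation'])
a=np.radians(az); t=R.from_matrix(np.array([[np.cos(a),np.sin(a),0],[np.sin(a),-np.cos(a),0],[0,0,-1.]]))
print('t',round(o['t'],2),'F',o['contact_force'].round(1),'gap',round(o['finger_gap'],3),'pos',o['tool_pos'].round(4),'j7',o['joints'][6].round(2))
print((r.inv().apply(np.array([x,y,z])-o['tool_pos'])/.025).round(2).tolist(),((r.inv()*t).as_rotvec(degrees=True)/6).round(2).tolist())
E
python3 go.py .3 .45 .26 160; python3 go.py .5445 .1865 .26 179.1
```

```text
t 0.1 F [ 0.2 -0.8  0. ] gap 1.002 pos [0.2112 0.5878 0.2287] j7 -0.08
[-5.21, -3.99, -1.25] [-0.01, 0.0, 0.04]
t 0.1 F [ 0.2 -0.8  0. ] gap 1.002 pos [0.2112 0.5878 0.2287] j7 -0.08
[-17.98, -10.6, -1.23] [-0.01, -0.0, -3.14]
```

```bash
python3 -m handwheel '[[[-0.5,-1,-1.2],[0,0,0],0],[[-2,-2.5,-1.2],[0,0,0],0],[[-3.5,-3.5,-1.2],[0,0,0],0],[[-5.2,-4,-1.2],[0,0,-0.5],0],[[-6.5,-4.5,-1.2],[0,0,-1],0]]' 40; python3 go.py .5445 .1865 .25 179.1
```

```text
t: 0.52
tool_pos: [0.319, 0.4317, 0.259]
orientation: [0.118, 0.993, -0.001, -0.0]
contact_force: [0.7, 0.1, 0.5]
finger_gap: 0.994
t 0.52 F [0.7 0.1 0.5] gap 0.994 pos [0.319  0.4317 0.259 ] j7 0.32
[-11.07, -7.42, 0.37] [-0.01, -0.0, -2.11]
```

```bash
python3 -m handwheel '[[[-11.05,-7.4,0.4],[0,0,-2.1],0],[[-11.05,-7.4,0.4],[0,0,-2.1],0],[[-11.05,-7.4,0.4],[0,0,-2.1],0],[[-11.05,-7.4,0.4],[0,0,-2.1],0],[[-11.05,-7.4,0.4],[0,0,-2.1],0]]'; python3 go.py .5445 .1865 .25 179.1
```

```text
t: 0.93
tool_pos: [0.4573, 0.2811, 0.2528]
orientation: [0.008, 1.0, -0.001, -0.0]
contact_force: [1.0, 1.2, 0.9]
finger_gap: 1.001
t 0.93 F [1.  1.2 0.9] gap 1.001 pos [0.4573 0.2811 0.2528] j7 0.94
[-3.55, -3.73, 0.12] [-0.01, -0.01, -0.01]
```

```bash
python3 -m handwheel '[[[-3.55,-3.7,0.1],[0,0,0],0],[[-3.55,-3.7,0.1],[0,0,0],0],[[-3.55,-3.7,0.1],[0,0,0],0],[[-3.55,-3.7,0.1],[0,0,0],0],[[-3.55,-3.7,0.1],[0,0,0],0]]'; python3 - <<'E'
from h import *
c=grab('wrist');cv2.imwrite('pics/w1.png',c['pixels'][...,::-1]);P=cloud(c)
q=P.reshape(-1,3);q=q[(q[:,2]>.14)&(q[:,2]<.16)&(abs(q[:,0]-.52)<.13)&(abs(q[:,1]-.187)<.03)]
m=q.mean(0);w,v=np.linalg.eigh(np.cov(q[:,:2].T));print(len(q),m,v[:,1],q.min(0),q.max(0),c['xyz'])
E
python3 go.py .5445 .1865 .142 179.1
```

```text
t: 1.35
tool_pos: [0.5463, 0.1833, 0.2498]
orientation: [0.011, 1.0, -0.002, -0.0]
contact_force: [-0.5, 0.7, -0.9]
finger_gap: 0.999
2913 [0.50706657 0.18742297 0.14975525] [-0.99989454  0.01452286] [0.42036018 0.1829559  0.14100416] [0.61356648 0.1914365  0.15225517] [0.47143532 0.18472305 0.40482643]
t 1.4 F [-0.9  1.4  0.2] gap 0.997 pos [0.5449 0.1858 0.2498] j7 1.2
[0.01, 0.04, 4.31] [-0.02, -0.02, -0.04]
```

View pics/w1.png

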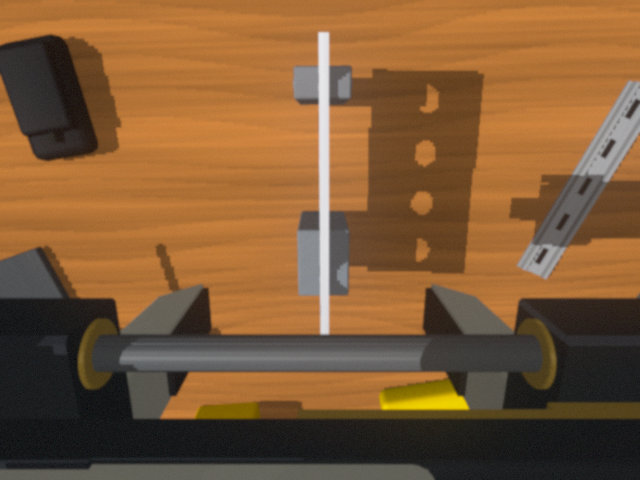

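The wrist view shows the plate at columns 319–330, between the jaws, with the supply on the lower side (row 255, nearer the gripper). Going down and gripping.

```bash
python3 -m handwheel '[[[0,0.05,1.5],[0,0,0],0],[[0,0.05,3],[0,0,0],0],[[0,0.05,4.3],[0,0,0],0],[[0,0.05,4.3],[0,0,0],0],[[0,0.05,4.3],[0,0,0],0]]' 40; python3 go.py .5454 .1870 .142 179.1
```

```text
t: 1.82
tool_pos: [0.5429, 0.1878, 0.1415]
orientation: [0.009, 1.0, -0.002, -0.003]
contact_force: [0.3, 0.3, 1.5]
finger_gap: 0.996
t 1.82 F [0.3 0.3 1.5] gap 0.996 pos [0.5429 0.1878 0.1415] j7 1.22
[-0.1, -0.03, -0.02] [-0.03, -0.05, -0.02]
```

```bash
python3 -m handwheel '[[[-0.1,-0.03,0],[0,0,0],200],[[-0.1,-0.03,0],[0,0,0],255],[[-0.1,-0.03,0],[0,0,0],255],[[-0.1,-0.03,0],[0,0,0],255],[[-0.1,-0.03,0],[0,0,0],255]]' 45;python3 -m handwheel '[[[0,0,0],[0,0,0],255],[[0,0,0],[0,0,0],255],[[0,0,0],[0,0,0],255],[[0,0,0],[0,0,0],255],[[0,0,0],[0,0,0],255]]' 45; python3 go.py .5454 .1870 .26 179.1
```

```text
t: 2.23
tool_pos: [0.5459, 0.1873, 0.1426]
orientation: [0.009, 1.0, -0.001, -0.002]
contact_force: [0.0, 0.1, 0.7]
finger_gap: 0.69
t: 2.65
tool_pos: [0.5458, 0.1872, 0.1425]
orientation: [0.009, 1.0, -0.001, -0.002]
contact_force: [-0.5, 0.9, 0.1]
finger_gap: 0.322
t 2.65 F [-0.5  0.9  0.1] gap 0.322 pos [0.5458 0.1872 0.1425] j7 1.22
[0.03, -0.02, -4.7] [-0.02, -0.04, -0.02]
```

```bash
python3 -m handwheel '[[[0,0,0],[0,0,0],255],[[0,0,0],[0,0,0],255],[[0,0,0],[0,0,0],255],[[0,0,0],[0,0,0],255],[[0,0,0],[0,0,0],255]]' 45; python3 -m handwheel '[[[0,0,0],[0,0,0],255],[[0,0,0],[0,0,0],255],[[0,0,-0.3],[0,0,0],255],[[0,0,-0.6],[0,0,0],255],[[0,0,-1],[0,0,0],255]]' 45;  python3 go.py .5454 .1870 .26 179.1
```

```text
t: 3.07
tool_pos: [0.5458, 0.1875, 0.1425]
orientation: [0.009, 1.0, -0.001, -0.002]
contact_force: [-0.1, 1.7, -0.7]
finger_gap: 0.06
t: 3.48
tool_pos: [0.5451, 0.1871, 0.1674]
orientation: [0.009, 1.0, -0.002, -0.003]
contact_force: [0.2, -0.3, -6.3]
finger_gap: 0.064
t 3.48 F [ 0.2 -0.3 -6.3] gap 0.064 pos [0.5451 0.1871 0.1674] j7 1.21
[0.01, -0.02, -3.7] [-0.03, -0.06, -0.02]
```

```bash
python3 -m handwheel '[[[0,0,-1],[0,0,0],255],[[0,0,-2.4],[0,0,0],255],[[0.4,1,-3.7],[0,0,1],255],[[0.8,2,-3.7],[0,0,2],255],[[1,3,-3.7],[0,0,3],255]]';  python3 go.py .50 -.20 .26 109
```

```text
t: 3.9
tool_pos: [0.5224, 0.2642, 0.2635]
orientation: [0.168, 0.986, 0.0, -0.001]
contact_force: [-1.2, -0.5, -7.7]
finger_gap: 0.061
t 3.9 F [-1.2 -0.5 -7.7] gap 0.061 pos [0.5224 0.2642 0.2635] j7 0.76
[-5.31, -17.81, 0.13] [-0.01, -0.02, 8.61]
```

```bash
python3 -m handwheel '[[[-0.3,-1,0.1],[0,0,0.5],255],[[-0.7,-2.4,0.1],[0,0,1.2],255],[[-1.2,-4,0.1],[0,0,2],255],[[-1.6,-5.5,0.1],[0,0,2.7],255],[[-2,-7,0.1],[0,0,3.4],255]]';  python3 go.py .50 -.20 .26 109
```

```text
t: 4.32
tool_pos: [0.5109, 0.0803, 0.2617]
orientation: [0.342, 0.94, -0.0, -0.001]
contact_force: [-1.2, -1.1, -6.8]
finger_gap: 0.057
t 4.32 F [-1.2 -1.1 -6.8] gap 0.057 pos [0.5109 0.0803 0.2617] j7 0.72
[-6.87, -8.87, 0.06] [-0.01, -0.01, 5.17]
```

```bash
python3 -m handwheel '[[[-1.1,-1.4,0.1],[0,0,0.8],255],[[-2.2,-2.8,0.1],[0,0,1.6],255],[[-3.2,-4.1,0.1],[0,0,2.4],255],[[-4.1,-5.3,0.1],[0,0,3.1],255],[[-5,-6.4,0.1],[0,0,3.8],255]]';  python3 go.py .50 -.20 .26 109
```

```text
t: 4.73
tool_pos: [0.5028, -0.1252, 0.2601]
orientation: [0.523, 0.853, 0.0, -0.001]
contact_force: [1.3, -1.4, -6.2]
finger_gap: 0.059
t 4.73 F [ 1.3 -1.4 -6.2] gap 0.059 pos [ 0.5028 -0.1252  0.2601] j7 0.77
[-2.62, -1.46, 0.0] [-0.01, -0.01, 1.33]
```

```bash
python3 -m handwheel '[[[-1,-0.6,0],[0,0,0.5],255],[[-2,-1.1,0],[0,0,1],255],[[-2.6,-1.45,0],[0,0,1.3],255],[[-2.6,-1.45,0],[0,0,1.3],255],[[-2.6,-1.45,0],[0,0,1.3],255]]';  python3 go.py .50 -.20 .26 109
python3 - <<'E'
from h import *
for n in('side','top'):
    c=grab(n);im=c['pixels'][...,::-1]
    k=im[130:330,300:500] if n=='side' else im[110:270,320:480]
    cv2.imwrite(f'pics/{n}2.png',cv2.resize(k,(600,600),interpolation=cv2.INTER_CUBIC))
s=load('side');t=load('top')
for c,(u0,u1,v0,v1) in((s,(395,455,215,260)),(t,(355,410,130,215))):
    P=cloud(c)[v0:v1,u0:u1].reshape(-1,3);q=P[(P[:,2]>.165)&(P[:,2]<.2035)&(P[:,1]<-.12)]
    # peg points: line fit, robust
    l=cv2.fitLine(q[:,:2].astype(np.float32),cv2.DIST_HUBER,0,.002,.001).ravel();print(len(q),l.round(4),np.degrees(np.arctan2(l[1],l[0])).round(2),q.min(0).round(3),q.max(0).round(3))
E
```

```text
t: 5.15
tool_pos: [0.4993, -0.2006, 0.2607]
orientation: [0.581, 0.814, 0.0, -0.001]
contact_force: [0.7, 2.0, -6.0]
finger_gap: 0.061
t 5.15 F [ 0.7  2.  -6. ] gap 0.061 pos [ 0.4993 -0.2006  0.2607] j7 0.81
[0.01, 0.03, 0.03] [-0.0, -0.01, 0.0]
327 [ 0.964   0.266   0.6467 -0.1617] 15.43 [ 0.579 -0.182  0.166] [ 0.706 -0.135  0.203]
141 [ 0.9374  0.3481  0.6635 -0.15  ] 20.37 [ 0.58  -0.182  0.165] [ 0.703 -0.129  0.203]
```

View pics/side2.png

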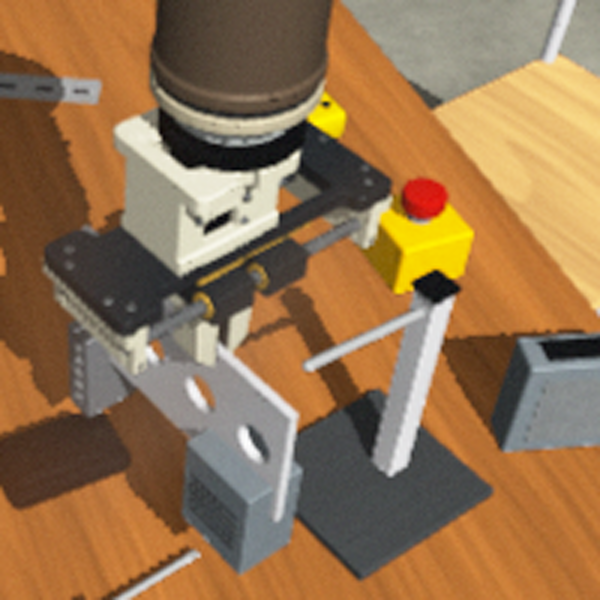

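View pics/top2.png

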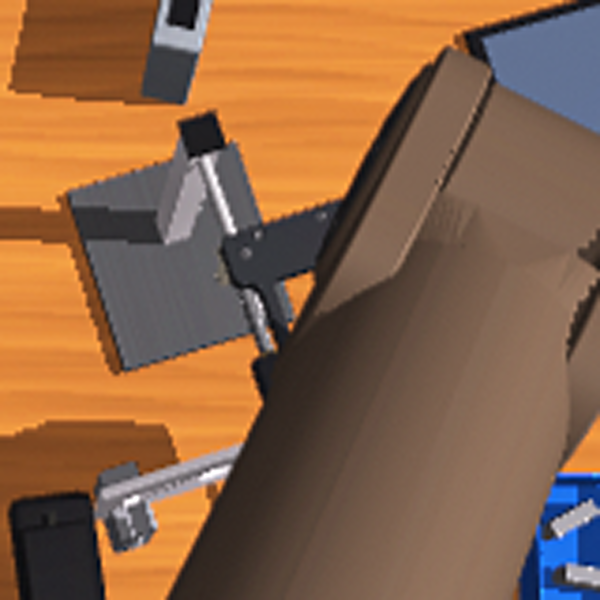

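Side crop: the carrier is held level, the fingers at (205,345) are over the x=+25 hole at (200,395), the x=+75 hole is at (253,443), and the peg tip is at (308,367). In the top crop the arm hides the peg tip, so I'll measure the peg from the first pictures by ray casting.

```bash
python3 - <<'E'
from h import *
def ray(c,u,v):
    d=R.from_quat(c['rotation']).apply([(u-c['cx'])/c['fx'],(v-c['cy'])/c['fy'],1]);return np.array(c['xyz']),d
def onz(c,p,z):
    o,d=ray(c,*p);return o+d*(z-o[2])/d[2]
for n,(u0,u1,v0,v1) in(('side',(396,439,228,258)),('top',(372,398,152,200))):
    im=cv2.imread(f'pics/{n}0.png');c=load(n);h=cv2.cvtColor(im,cv2.COLOR_BGR2HSV)
    m=np.zeros(im.shape[:2],np.uint8);m[v0:v1,u0:u1]=((h[...,1]<60)&(h[...,2]>125))[v0:v1,u0:u1]
    k,lab,st,_=cv2.connectedComponentsWithStats(m);i=1+st[1:,4].argmax();v,u=np.nonzero(lab==i)
    l=cv2.fitLine(np.stack([u,v],1).astype(np.float32),cv2.DIST_HUBER,0,.01,.01).ravel()
    s=(u-l[2])*l[0]+(v-l[3])*l[1];e=[l[2:]+l[:2]*s.min(),l[2:]+l[:2]*s.max()]
    tip=max(e,key=lambda p:p[1]); root=min(e,key=lambda p:p[1])
    a,b=onz(c,tip,.1965),onz(c,root,.186)
    print(n,len(u),tip.round(1),root.round(1),a.round(4),b.round(4),'az',np.degrees(np.arctan2(*(b-a)[1::-1])).round(2),'len',np.linalg.norm(b-a).round(4))
E
```

```text
side 279 [400.6 250.7] [441.2 239.3] [ 0.5803 -0.1761  0.1965] [ 0.6774 -0.1624  0.186 ] az 8.02 len 0.0986
top 119 [389.6 194.1] [374.5 151.8] [ 0.5772 -0.1812  0.1965] [ 0.6804 -0.1482  0.186 ] az 17.73 len 0.1089
```

```bash
python3 go.py .55 -.1898 .2385 108.3
```

```text
t 5.25 F [-1.  1. -6.] gap 0.059 pos [ 0.5    -0.1985  0.2603] j7 0.81
[-0.33, 2.0, 0.87] [-0.0, -0.02, 0.16]
```

```bash
python3 -m handwheel '[[[-0.3,0.5,0.45],[0,0,0.15],255],[[-0.33,1,0.87],[0,0,0.15],255],[[-0.33,1.6,0.87],[0,0,0.15],255],[[-0.33,2,0.87],[0,0,0.15],255],[[-0.33,2,0.87],[0,0,0.15],255]]';  python3 go.py .578 -.1805 .2385 108.3
python3 - <<'E'
from h import *
a=grab('side');b=grab('wrist')
k=cv2.resize(a['pixels'][180:290,340:460,::-1],(528,484),interpolation=cv2.INTER_CUBIC)
cv2.imwrite('pics/both3.png',k);cv2.imwrite('pics/w3.png',b['pixels'][...,::-1])
E
```

```text
t: 5.67
tool_pos: [0.5525, -0.1868, 0.2385]
orientation: [0.583, 0.812, 0.001, -0.001]
contact_force: [0.9, 0.7, -6.9]
finger_gap: 0.058
t 5.67 F [ 0.9  0.7 -6.9] gap 0.058 pos [ 0.5525 -0.1868  0.2385] j7 0.79
[-0.09, 1.05, 0.0] [0.01, -0.02, 0.06]
```

View pics/both3.png

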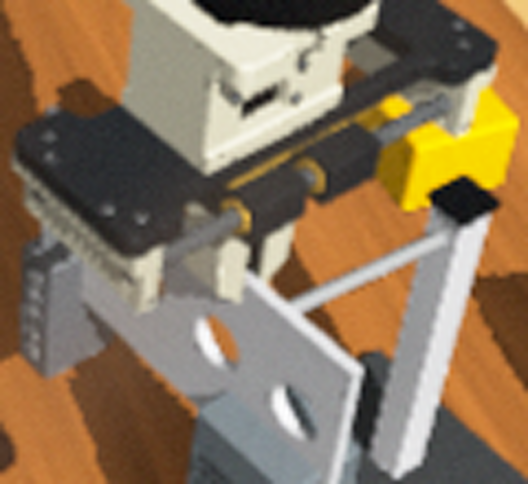

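In the side crop, the peg's line from (445,238) to (290,305) extends onto the x=+25 hole at (215,340), the second hole from the supply, so they're aligned. Inserting.

```bash
python3 -m handwheel '[[[-0.06,0.4,0],[0,0,0.05],255],[[-0.06,0.8,0],[0,0,0.05],255],[[-0.06,1.2,0],[0,0,0.05],255],[[-0.06,1.5,0],[0,0,0.05],255],[[-0.06,1.5,0],[0,0,0.05],255]]';  python3 go.py .6160 -.1680 .2345 108.3
python3 - <<'E'
from h import *
a=grab('side')
k=cv2.resize(a['pixels'][180:290,350:470,::-1],(528,484),interpolation=cv2.INTER_CUBIC)
cv2.imwrite('pics/s4.png',k)
E
```

```text
t: 6.18
tool_pos: [0.5884, -0.1769, 0.2384]
orientation: [0.586, 0.811, 0.001, -0.001]
contact_force: [0.6, 1.0, -7.3]
finger_gap: 0.058
t 6.18 F [ 0.6  1.  -7.3] gap 0.058 pos [ 0.5884 -0.1769  0.2384] j7 0.77
[-0.01, 1.16, 0.16] [0.0, -0.02, 0.0]
```

View pics/s4.png

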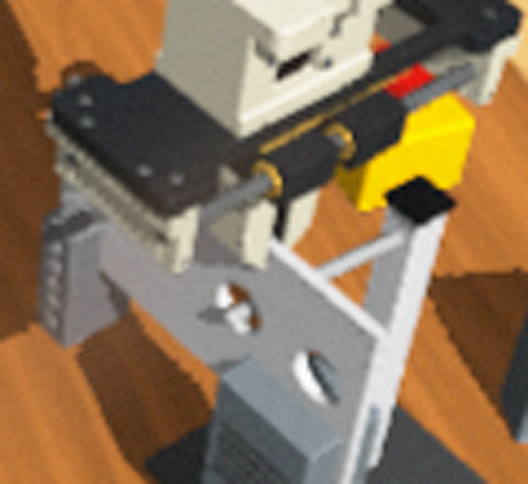

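The peg tip now shows through the x=+25 hole, at (215–240, 312), and the force hasn't changed. Going further in, then lowering.

```bash
python3 -m handwheel '[[[0,0.4,0.05],[0,0,0],255],[[0,0.8,0.1],[0,0,0],255],[[0,1.15,0.16],[0,0,0],255],[[0,1.15,0.16],[0,0,0],255],[[0,1.15,0.16],[0,0,0],255]]';  python3 -m handwheel '[[[0,0,0.06],[0,0,0],255],[[0,0,0.12],[0,0,0],255],[[0,0,0.18],[0,0,0],255],[[0,0,0.24],[0,0,0],255],[[0,0,0.24],[0,0,0],255]]';python3 go.py .6160 -.1680 .2255 108.3
```

```text
t: 6.65
tool_pos: [0.6147, -0.1682, 0.2338]
orientation: [0.586, 0.811, -0.0, -0.001]
contact_force: [-1.2, -0.5, -7.0]
finger_gap: 0.062
t: 7.07
tool_pos: [0.6143, -0.1682, 0.2275]
orientation: [0.586, 0.811, -0.0, -0.002]
contact_force: [-0.1, 0.6, -7.3]
finger_gap: 0.061
t 7.07 F [-0.1  0.6 -7.3] gap 0.061 pos [ 0.6143 -0.1682  0.2275] j7 0.76
[-0.02, 0.07, 0.08] [-0.02, -0.02, 0.0]
```

```bash
python3 -m handwheel '[[[0,0,0.03],[0,0,0],255],[[0,0,0.06],[0,0,0],255],[[0,0,0.06],[0,0,0],255]]';python3 -m handwheel '[[[0,0,0.03],[0,0,0],255],[[0,0,0.06],[0,0,0],255],[[0,0,0.06],[0,0,0],255]]'
```

```text
t: 7.32
tool_pos: [0.6142, -0.1681, 0.2259]
orientation: [0.586, 0.811, -0.0, -0.002]
contact_force: [0.2, 0.4, -6.4]
finger_gap: 0.063
t: 7.57
tool_pos: [0.6141, -0.1681, 0.2242]
orientation: [0.586, 0.811, -0.0, -0.002]
contact_force: [-0.7, 0.8, -6.5]
finger_gap: 0.06
```

```bash
python3 -m handwheel '[[[0,0,0.03],[0,0,0],255],[[0,0,0.06],[0,0,0],255],[[0,0,0.06],[0,0,0],255]]';python3 -m handwheel '[[[0,0,0.03],[0,0,0],255],[[0,0,0.06],[0,0,0],255],[[0,0,0.06],[0,0,0],255]]'
```

```text
t: 7.82
tool_pos: [0.6144, -0.1682, 0.2235]
orientation: [0.586, 0.811, 0.0, -0.001]
contact_force: [-1.3, 1.6, 1.4]
finger_gap: 0.059
t: 8.07
tool_pos: [0.6147, -0.1683, 0.2233]
orientation: [0.586, 0.811, 0.001, -0.001]
contact_force: [-4.0, 1.1, 8.1]
finger_gap: 0.059
```

```bash
python3 -m handwheel '[[[0,0,-0.04],[0,0,0],255],[[0,0,-0.04],[0,0,0],255],[[0,0,-0.04],[0,0,0],255]]' 10; python3 -m handwheel '[[[0,0,0],[0,0,0],230],[[0,0,0],[0,0,0],205],[[0,0,0],[0,0,0],180],[[0,0,0],[0,0,0],155],[[0,0,0],[0,0,0],140]]'
python3 -m handwheel '[[[0,0,0],[0,0,0],140],[[0,0,0],[0,0,0],140],[[0,0,0],[0,0,0],140],[[0,0,0],[0,0,0],140]]'
python3 - <<'E'
from h import *
a=grab('side')
k=cv2.resize(a['pixels'][180:310,340:480,::-1],(560,520),interpolation=cv2.INTER_CUBIC)
cv2.imwrite('pics/s5.png',k)
E
```

```text
t: 8.32
tool_pos: [0.6146, -0.1683, 0.2238]
orientation: [0.586, 0.811, 0.0, -0.001]
contact_force: [1.2, -0.7, -4.7]
finger_gap: 0.063
t: 8.73
tool_pos: [0.6148, -0.1685, 0.2241]
orientation: [0.586, 0.811, 0.001, -0.001]
contact_force: [-0.7, -0.4, -0.3]
finger_gap: 0.337
t: 9.07
tool_pos: [0.6148, -0.1685, 0.2241]
orientation: [0.586, 0.811, 0.001, -0.001]
contact_force: [-0.2, -0.2, -0.2]
finger_gap: 0.453
```

View pics/s5.png

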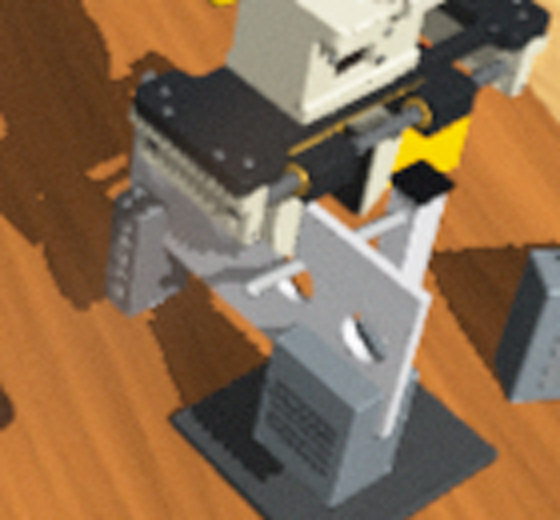

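The carrier hangs on the peg, which comes through the x=+25 hole with its tip at (252,290). The wrist force is about zero. Next I'll lift straight out slowly, then move away.

```bash
python3 -m handwheel '[[[0,0,-0.4],[0,0,0],140],[[0,0,-0.8],[0,0,0],140],[[0,0,-1.4],[0,0,0],140],[[0,0,-2],[0,0,0],140],[[0,0,-2.6],[0,0,0],140]]'; python3 -m handwheel '[[[0,0,-1],[0,0,0],140],[[0,0,-2],[0,0,0],140],[[0,-1,-3],[0,0,0],140],[[0,-2,-4],[0,0,0],140],[[0,-3.5,-4],[0,0,0],140]]'; python3 -m handwheel '[[[0,-1.5,0],[0,0,0],140],[[0,-3,0],[0,0,0],140],[[0,-4.5,0],[0,0,0],140],[[0,-6,0],[0,0,0],140],[[0,-6,0],[0,0,0],140]]'
cat > meas.py <<'E'
from h import *
a=grab('side');P=cloud(a);t=env.observe()['t']
q=P[170:310,340:480].reshape(-1,3)
o=np.array([.615,-.168]);n=np.array([.949,.314]);e=np.array([.314,-.949]) # e: to supply
s=(q[:,:2]-o)@e; d=(q[:,:2]-o)@n; k=(abs(s)<.14)&(abs(d)<.045)&(q[:,2]>.13)&(q[:,2]<.26)
s,d,z=s[k],d[k],q[k,2]; b=np.arange(-.11,.06,.01); T=[]
for x in b:
    m=(s>=x)&(s<x+.01)
    if m.sum()>8:T.append((x+.005,np.percentile(z[m],97)))
T=np.array(T);f=np.polyfit(T[:,0],T[:,1],1)
print('t',round(t,2),'tilt deg',np.degrees(f[0]).round(2),'top z',f[1].round(4),'s',s.min().round(3),s.max().round(3),'d',np.median(d).round(3)); print(T.round(3).tolist())
E
python3 meas.py; python3 -m handwheel '[[[0,0,0],[0,0,0],140],[[0,0,0],[0,0,0],140],[[0,0,0],[0,0,0],140],[[0,0,0],[0,0,0],140],[[0,0,0],[0,0,0],140]]'; python3 meas.py; python3 -c "
from h import *
a=load('side');cv2.imwrite('pics/s6.png',cv2.resize(a['pixels'][170:310,330:480,::-1],(600,560),interpolation=cv2.INTER_CUBIC))"
```

```text
t: 9.53
tool_pos: [0.615, -0.1688, 0.291]
orientation: [0.586, 0.81, 0.001, -0.0]
contact_force: [0.3, -0.2, -0.6]
finger_gap: 0.449
t: 9.95
tool_pos: [0.534, -0.1967, 0.3963]
orientation: [0.585, 0.811, 0.002, 0.003]
contact_force: [0.1, -0.4, 0.0]
finger_gap: 0.45
t: 10.37
tool_pos: [0.3851, -0.2484, 0.3971]
orientation: [0.588, 0.809, 0.003, 0.004]
contact_force: [-0.1, -1.3, 0.6]
finger_gap: 0.451
t 10.42 tilt deg 0.73 top z 0.2306 s -0.126 0.076 d -0.003
[[-0.105, 0.229], [-0.095, 0.229], [-0.085, 0.229], [-0.075, 0.23], [-0.065, 0.23], [-0.055, 0.23], [-0.045, 0.231], [-0.035, 0.231], [-0.025, 0.231], [-0.015, 0.231], [-0.005, 0.23], [0.005, 0.23], [0.015, 0.23], [0.025, 0.231], [0.035, 0.231], [0.045, 0.232], [0.055, 0.231]]
t: 10.83
tool_pos: [0.3891, -0.2461, 0.3969]
orientation: [0.587, 0.81, 0.003, 0.004]
contact_force: [-0.4, -0.3, 0.7]
finger_gap: 0.451
t 10.88 tilt deg 0.61 top z 0.2304 s -0.125 0.077 d -0.002
[[-0.105, 0.229], [-0.095, 0.229], [-0.085, 0.23], [-0.075, 0.229], [-0.065, 0.23], [-0.055, 0.23], [-0.045, 0.23], [-0.035, 0.23], [-0.025, 0.23], [-0.015, 0.231], [-0.005, 0.231], [0.005, 0.23], [0.015, 0.23], [0.025, 0.23], [0.035, 0.231], [0.045, 0.231], [0.055, 0.231]]
```

View pics/s6.png

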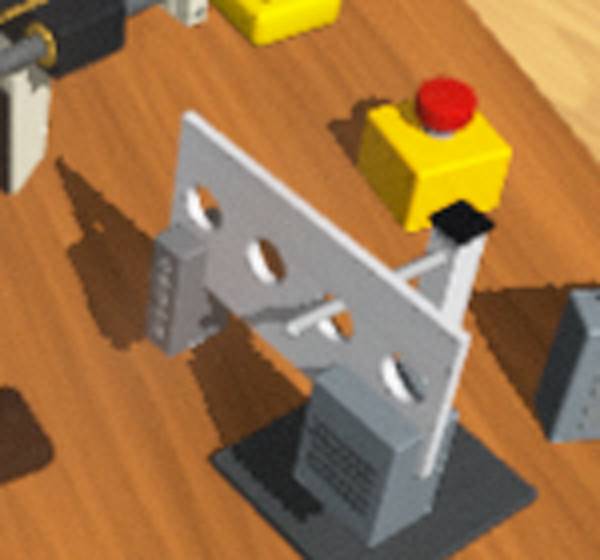

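The carrier hangs free and level by the x=+25 hole, with the peg at (335,318) and its tip at (292,328), and the robot is clear. I'll check once more that it is still, then hand in.

```bash
for i in 1 2; do python3 -m handwheel '[[[0,0,0],[0,0,0],140],[[0,0,0],[0,0,0],140],[[0,0,0],[0,0,0],140],[[0,0,0],[0,0,0],140],[[0,0,0],[0,0,0],140]]' >/dev/null; python3 meas.py | head -1; done; python3 -c "
from plant import env
print(env.job_done())"
```

```text
t 11.35 tilt deg 0.63 top z 0.2305 s -0.127 0.076 d -0.003
t 11.82 tilt deg 0.42 top z 0.2306 s -0.126 0.076 d -0.002
the job is handed in; nothing more can be done
None
```

The carrier is hanging on the steel peg of the dark stand by the hole at x = +25 mm, and I handed the job in at about 11.8 s of the 48 s allowed. I chose that hole because the carrier's centre of mass works out to about +25 mm. I gripped the strip above it, threaded the peg through, lowered until the peg took the weight, then let go and backed away.

- **Level:** four depth checks after release gave a tilt of 0.4–0.7°, which is within the camera's calibration and noise.
- **Still:** its position and height stayed within about 1–2 mm over the last 1.4 s.
- **Clear:** the gripper is well away from the carrier and the wrist force reads about zero.

One disagreement came up along the way. The side and top views put the peg tip about 5 mm apart, because the colour mask in the side view probably included part of the post. I used the top view and confirmed the alignment in a close-up before inserting. The only force beyond the carrier's own weight was about 8 N as it settled on the peg.

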